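Chopping board from the slanted draining rack into the board dryer

TASK

Slide the blue chopping board up out of the slanted draining rack by its top edge, stand it upright in the slot of the grey board dryer, and press it down until the dryer's stiff orange carriage is all the way down. Leave the white board standing in the rack, do not shift the honey jar or the salt shaker, and let go of the blue board at the end.

Things in the scene. Friction and masses are not known exactly. Their poses are not given: they have to be found in the camera images.
- rack: fixed slanted draining rack, wooden rails 200 (x) by 112 mm (y); origin: centre of underside. Three 13 mm slots at x = -48, 0, +48 mm between steel rods at y = +-45 mm lean 28 degrees from vertical, tops towards its -x (the robot); 80 mm deep along the lean, floor at z = 24 mm, rod tops at 95 mm. Middle slot empty; blue and white board in the outer two, either way round
- board_blue: loose blue plastic chopping board with white groove line, 160 g: 9 mm thick (x), 150 wide (y), 140 tall (z). Origin: middle of its bottom edge; z points up along it to the top edge, x is square to its faces. Stands in an outer slot of the rack, leaning 28 degrees, the upper 60 mm free above the rods; either face may be in front in the dryer
- board_white: smaller white plastic chopping board, 9 x 130 x 105 mm, origin and axes as for the blue one, standing in the other outer slot of the rack; it stays there
- dryer: grey board dryer, fixed: block 74 mm (x) by 194 mm (y) by 70 mm high, with one upright slot in its top. Origin: centre of its underside, z up. The slot is 14 mm wide (x) and 159 mm long (y), centred, its mouth bevelled 5 mm all round
- slot_mouth (a point): centre of the dryer's slot mouth, 70 mm above the worktop; axes as the dryer's
- carriage (a joint): orange carriage in the dryer's slot under the board's bottom edge; an orange lug at each end of the dryer moves with it. 0 m = up (its top 38 mm above the worktop, 32 mm below the slot's mouth), 0.018 = all the way down (top at 20 mm). Stiff: about 9 N push it down, the board's weight does not; it stays where it is left
- honey_jar: honey jar with yellow lid, 64 mm across, 87 mm high, loose, between rack and dryer near the worktop's front edge; origin: centre of its underside
- salt_shaker: grey salt shaker, 44 mm across, 90 mm high, loose, between rack and dryer near the worktop's front edge; origin: centre of its underside

How it is judged:
By the outcome, as a careful person would: the job done as asked, in the order asked, and still so for the second after the job is handed in, with the robot touching nothing.
It also fails if it takes over 50 s, if anything falls off the work surface, if the arm or the gripper's body presses on something with over 40 N, if the wrist force passes 120 N, or if a joint passes its speed limit or range.

ROBOT

A 6-joint arm with a two-finger parallel gripper is mounted at the origin on a cart in front of the work surface, level with it; the furniture and walls round the work are solid. World frame = base frame: x ahead of the robot, y to its left, z up, the work surface at z = 0. Lengths are in m, angles in rad, forces in N, time in s.
With the tool pointing down it reaches from about 0.35 to 1 m from the base axis. Payload 7.1 kg.
Tool frame: the origin (TCP) lies between the finger pads; the fingertips stand 22 mm ahead of it and the grasp point (between the pads) lies 3 mm ahead of it; z points along the fingers, y is the line along which they close (so a half turn about z gives the same grasp; the last joint's range is limited). The gripper opens to 85 mm and grips with 20 to 120 N. Pads are 22 mm wide; open, the fingers measure 114 mm over their backs; the gripper's body (76 mm by 85 mm) begins 54 mm behind the grasp point. The pads swing forward as they close: fully open they stand 13 mm farther back than shut.
Start: joints at [1.292, 0.423, 1.63, -0, 1.089, -0.019], TCP at [0.161, 0.604, 0.253] pointing down, gripper open.
Joint ranges: [-3, 3], [-0.9, 2.11], [0.09, 2.58], [-1.31, 4.45], [0.11, 2.69], [-2.54, 2.54]. Speed limits (rad/s): [2.39, 2.39, 3.01, 3.14, 3.14, 3.14].

INTERFACE

Orientations are given as a rotation vector (axis times angle).
In Python, from rig import manip gives the robot as it stands. The module is installed in compiled form; this text tells all that it offers. Calls block until the motion is done:
- manip.move_to(position, orientation): joint-space move of the TCP to a pose.
- manip.servo_line(position, orientation=None, rate=0.15): straight line of the TCP; orientation=None keeps the orientation; rate is the mean speed in m/s.
- manip.set_joints(angles): joint-space move.
- manip.command_gripper(opening, f_grip=None): finger opening in m; f_grip is the grip in N (None keeps the last); returns when the fingers have stopped.
- manip.hold(seconds).
- manip.solve_ik(position, orientation): joint angles nearest the present ones, or None.
- manip.camera(name): name is "side" or "top" or "wrist"; returns a dict with "image" (420x560x3 uint8, red, green, blue), "fx", "fy", "cx", "cy" (pixels), "cam_to_world" (4x4, takes a point from camera to world coordinates); the wrist camera has in their place "mount" (4x4, takes a point from camera to tool coordinates, whose origin is the TCP and whose axes are the flange's). Camera axes: x right, y down, z forward; pixel columns grow to the right and rows downward; lengths in m; the calibration is good to about 2 mm. A picture is of the moment at which its call begins: read the wrist's pose just before it. There is no depth.
A pose or a line that the arm cannot do raises manip.IKError and nothing moves.
- manip.sign_off(): hands the job in; it is judged then, once.
Readings, each from a call of its own:
- manip.get_time(): time.
- manip.get_joint_positions(): joint angles.
- manip.get_joint_vel(): joint speeds.
- manip.get_tau(): joint torques, N m.
- manip.get_position(): TCP position.
- manip.get_ee_rot(): TCP orientation.
- manip.get_contact_force(): force on the tool from outside, world axes, zero at the start.
- manip.get_torque(): the same for the moment, N m.
- manip.get_width(): finger opening in m.
- manip.get_grip_force(): force on a finger pad.
Only numpy, scipy, OpenCV 4.12 (cv2) and the standard library are available. Lean on these libraries where they do the work, as an engineer would, in place of code of your own. Each camera call takes 0.05 s, during which the arm holds its last target. There are 200 camera calls.

## Working session

There is one attempt and no reset: what is moved stays moved. The work goes in short steps, each a Python script; the robot and the scene stay as the last script left them, time stands still between calls to the robot, and variables do not carry over. Pictures are saved under pics/ and viewed, at most 10 in all, crops included, and the job is handed in when it is done.

```bash
mkdir -p pics; python3 - <<'E'
from rig import manip
import cv2,numpy as np,pickle
d={}
for n in("top","side"):
    c=manip.camera(n);d[n]=c;cv2.imwrite(f"pics/{n}0.png",cv2.resize(c["image"][:,:,::-1],(784,588),interpolation=cv2.INTER_CUBIC))
    print(n,c["fx"],c["cx"],c["cy"],np.round(c["cam_to_world"],3).tolist())
pickle.dump(d,open("cams.pkl","wb"))
print(manip.get_ee_rot(),manip.get_time())
E
```

```text
top 432.2694852504117 279.9674933893471 204.88415624256675 [[0.027, -0.987, 0.161, 0.336], [-1.0, -0.027, 0.001, -0.017], [0.003, -0.161, -0.987, 1.156], [0.0, 0.0, 0.0, 1.0]]
side 401.5423026692384 281.9301961504751 201.31561598395433 [[-0.988, -0.105, 0.113, 0.388], [-0.153, 0.574, -0.804, 0.785], [0.02, -0.812, -0.584, 0.651], [0.0, 0.0, 0.0, 1.0]]
[-4.06950869e-01 -3.11488649e+00  2.12443909e-03] 0.1
```

View pics/top0.png

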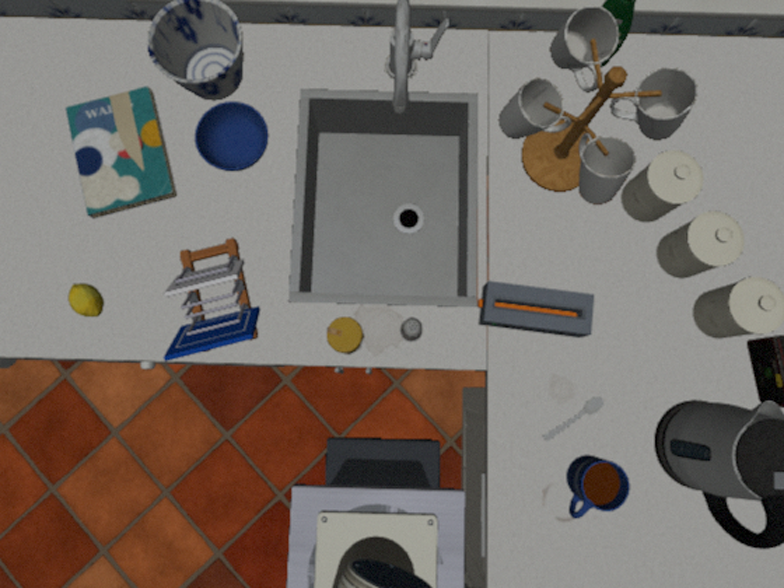

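View pics/side0.png

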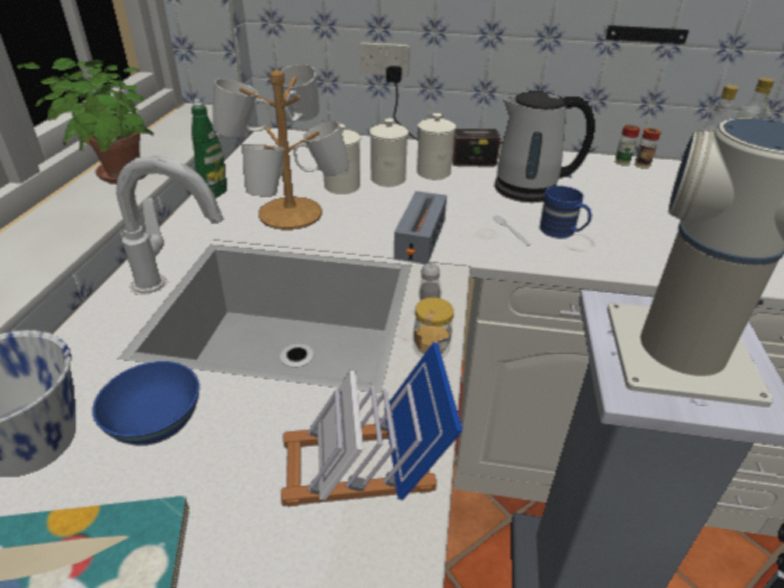

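The top view shows the rack at about (215,300) with the blue board in the front slot (top edge to about (165,355)–(258,312)). The white board is behind it, the dryer is at (537,309), the jar at (345,335) and the shaker at (411,328). I'll enlarge the rack and dryer.

```bash
python3 - <<'E'
import cv2,numpy as np,pickle
d=pickle.load(open("cams.pkl","rb"))
def crop(n,u,v,w,h,s):
    return cv2.resize(d[n]["image"][v:v+h,u:u+w,::-1],None,fx=s,fy=s,interpolation=cv2.INTER_CUBIC)
# grid: top row: top-rack, top-dryer ; bottom: side-rack, side-dryer
A=crop("top",110,165,80,100,6)[:, :]; B=crop("top",335,190,100,60,6)
C=crop("side",195,240,140,120,4.2857) ; D=crop("side",270,130,60,60,6)
def show(n,ims,):
    H=max(i.shape[0] for i in ims);o=np.zeros((H,sum(i.shape[1] for i in ims),3),np.uint8);x=0
    for i in ims:o[:i.shape[0],x:x+i.shape[1]]=i;x+=i.shape[1]
    print(o.shape);cv2.imwrite(n,o)
show("pics/t1.png",[crop("top",110,165,80,100,5),crop("top",338,195,90,50,4)])
show("pics/s1.png",[crop("side",195,240,140,120,4),crop("side",275,130,48,60,5)])
E
```

```text
(500, 760, 3)
(480, 800, 3)
```

View pics/t1.png

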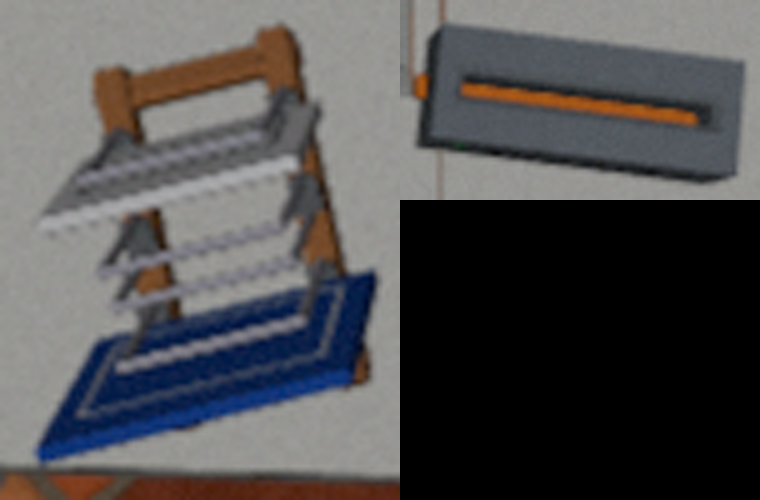

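View pics/s1.png

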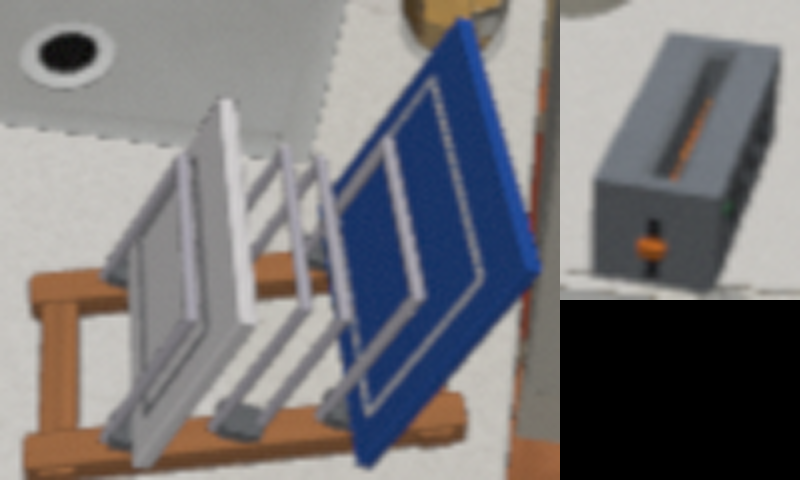

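Readings: in the top crop, the blue board's top edge runs (40,443)–(350,372) and its bottom corners are (103,340) and (375,275). In the side crop, its corners are (466,20), (541,266) and (368,466). I also read the dryer's top-face corners in both views. Next I'll fit the poses.

```bash
cat > fit.py <<'E'
import numpy as np,pickle
from scipy.optimize import least_squares
from scipy.spatial.transform import Rotation as R
d=pickle.load(open("cams.pkl","rb"))
def proj(n,P):
    c=d[n];T=np.linalg.inv(c["cam_to_world"]);p=np.atleast_2d(P)@T[:3,:3].T+T[:3,3]
    return np.c_[c["fx"]*p[:,0]/p[:,2]+c["cx"],c["fy"]*p[:,1]/p[:,2]+c["cy"]]
def px(x,y,ou,ov,s,dx=0): return [(x-dx+.5)/s-.5+ou,(y+.5)/s-.5+ov]
tr=lambda x,y:px(x,y,110,165,5); td=lambda x,y:px(x,y,338,195,4,400)
sr=lambda x,y:px(x,y,195,240,4); sd=lambda x,y:px(x,y,275,130,5,560)
def board(p,W,H,z=.025): return R.from_euler("ZY",[p[2],-p[3]]),np.array([p[0],p[1],z])
def run(obs,pose,x0,name):
    def f(p):
        Rr,t=pose(p);r=[]
        for n,uv,P in obs: r.append(proj(n,Rr.apply(P)+t)[0]-uv)
        return np.concatenate(r)
    s=least_squares(f,x0,loss="soft_l1");print(name,np.round(s.x,4),"yaw/lean deg",np.degrees(s.x[2:]).round(2));print(f(s.x).reshape(-1,2).round(1).tolist());return s.x
a,b,H=.0045,.075,.14
blue=[("top",tr(40,443),(a,b,H)),("top",tr(350,372),(a,-b,H)),("top",tr(42,460),(-a,b,H)),("top",tr(352,384),(-a,-b,H)),
("top",tr(103,340),(a,b,0)),("top",tr(375,275),(a,-b,0)),
("side",sr(466,20),(-a,-b,H)),("side",sr(541,266),(-a,b,H)),("side",sr(368,466),(-a,b,0))]
b,H=.065,.105
white=[("top",tr(40,215),(a,b,H)),("top",tr(45,230),(-a,b,H)),("top",tr(298,157),(a,-b,H)),("top",tr(300,170),(-a,-b,H)),
("side",sr(235,100),(-a,-b,H)),("side",sr(253,323),(-a,b,H)),("side",sr(150,466),(-a,b,0))]
X,Y=.037,.097
dry=[("top",td(440,25),(X,Y,.07)),("top",td(745,62),(X,-Y,.07)),("top",td(737,173),(-X,-Y,.07)),("top",td(432,135),(-X,Y,.07)),
("side",sd(595,182),(X,Y,.07)),("side",sd(723,198),(-X,Y,.07)),("side",sd(780,45),(-X,-Y,.07)),("side",sd(668,35),(X,-Y,.07)),
("side",sd(593,270),(X,Y,0)),("side",sd(715,292),(-X,Y,0))]
if __name__=="__main__":
    pb=run(blue,lambda p:board(p,0,0),[.4,.4,.2,.49],"blue")
    pw=run(white,lambda p:board(p,0,0),[.5,.4,.2,.49],"white")
    pd=run(dry,lambda p:(R.from_euler("z",p[2]),np.array([p[0],p[1],0])),[.5,-.3,0],"dryer")
    # jar / shaker centres (top view, tops)
    for nm,u,v,z in(("jar",345,333,.087),("salt",411,326,.09)):
        c=d["top"];T=c["cam_to_world"];r=T[:3,:3]@[(u/1.4-c["cx"])/c["fx"],(v/1.4-c["cy"])/c["fy"],1];print(nm,T[:3,3]+r*(z-T[2,3])/r[2])
    from rig import manip
    Rb,t=board(pb,0,0)
    print("top edge mid",t+Rb.apply([0,0,.14]))
E
python3 fit.py
```

```text
blue [0.4539 0.3038 0.2701 0.48  ] yaw/lean deg [15.48 27.5 ]
[[-1.6, 0.3], [0.1, -1.1], [-0.7, 0.4], [0.8, -0.0], [-1.1, -0.8], [0.7, -1.5], [1.7, -1.5], [-0.1, 0.0], [0.5, -0.1]]
white [0.5472 0.3298 0.2669 0.4844] yaw/lean deg [15.29 27.75]
[[-1.3, 0.1], [-1.1, 0.5], [-0.2, -0.8], [0.4, 0.0], [0.4, -1.6], [0.5, -0.6], [-1.1, 0.0]]
dryer [ 0.4831 -0.2817 -0.0912] yaw/lean deg [-5.22]
[[0.4, -0.3], [0.1, -0.7], [0.2, 0.5], [-0.4, 0.9], [-0.2, -0.7], [-0.1, -0.2], [0.2, -0.1], [-0.1, -1.0], [-0.2, 2.3], [0.1, 1.7]]
jar [0.4251734 0.0652973 0.087    ]
salt [ 0.44047165 -0.05089871  0.09      ]
top edge mid [0.39158261 0.28657986 0.14918113]
```

The fit is consistent: the board spacing comes out at 97 mm against 96 expected. Next I'll check IK along the whole path for both wrist options.

```bash
cat > plan.py <<'E'
import numpy as np
from scipy.spatial.transform import Rotation as R
G=.022                       # grasp point below the top edge
Rb=R.from_euler("ZY",[.269,-np.radians(27.8)]); tb=np.array([.4539,.3038,.0255])
Rd=R.from_euler("z",-.0912); td=np.array([.4831,-.2817,0])
def tool(Rboard,s):          # tool z = -board z, tool y = s*board x
    M=Rboard.as_matrix();z=-M[:,2];y=s*M[:,0];return R.from_matrix(np.c_[np.cross(y,z),y,z])
def tcp(Rboard,bottom):      # TCP for board with bottom-edge middle at `bottom`
    return np.asarray(bottom)+Rboard.apply([0,0,.14-G+.003])
def rb(h,Rboard=Rb): return tcp(Rb,tb+Rb.apply([0,0,h]))
def dr(z): return tcp(Rd,td+[0,0,z])
MID=np.array([.40,.02,.30])
E
python3 - <<'E'
from plan import *
from rig import manip
for s in(1,-1):
    A=tool(Rb,s).as_rotvec();B=tool(Rd,s).as_rotvec()
    for n,p,o in(("pre",rb(.09),A),("grasp",rb(0),A),("out",rb(.11),A),("mid",MID,B),("above",dr(.15),B),("down",dr(.02),B)):
        q=manip.solve_ik(p,o);print(s,n,np.round(p,3),None if q is None else np.round(q,2))
E
```

```text
1 pre [0.359 0.278 0.212] [ 0.77  0.12  2.28 -0.66  0.37  1.08]
1 grasp [0.399 0.289 0.133] [ 0.72  0.36  2.26 -1.22  0.22  1.61]
1 out [0.35  0.275 0.23 ] [ 0.78  0.07  2.28 -0.59  0.42  1.02]
1 mid [0.4  0.02 0.3 ] [ 0.02  0.02  2.04 -0.    1.08  0.11]
1 above [ 0.483 -0.282  0.271] [-0.55  0.31  1.76 -0.    1.07 -0.46]
1 down [ 0.483 -0.282  0.141] [-0.55  0.48  1.85 -0.    0.81 -0.46]
-1 pre [0.359 0.278 0.212] [ 0.77  0.12  2.28 -0.66  0.37 -2.06]
-1 grasp [0.399 0.289 0.133] [ 0.72  0.36  2.26 -1.22  0.22 -1.53]
-1 out [0.35  0.275 0.23 ] [ 0.78  0.07  2.28 -0.59  0.42 -2.12]
-1 mid [0.4  0.02 0.3 ] None
-1 above [ 0.483 -0.282  0.271] None
-1 down [ 0.483 -0.282  0.141] None
```

```bash
python3 - <<'E'
from plan import *
from rig import manip
import cv2
A=tool(Rb,1)
manip.command_gripper(.06)
manip.move_to(rb(.09),A.as_rotvec())
p=np.array(manip.get_position());Rt=R.from_rotvec(manip.get_ee_rot())
c=manip.camera("wrist");M=c["mount"]
im=cv2.resize(c["image"][:,:,::-1],None,fx=1.4,fy=1.4,interpolation=cv2.INTER_CUBIC)
for P in[(x,y,.14) for x in(-.0045,.0045) for y in(-.075,.075)]+[(.0045,-.075,.09),(.0045,.075,.09)]:
    w=tb+Rb.apply(P);t=Rt.inv().apply(w-p);k=M[:3,:3].T@(t-M[:3,3]);uv=(c["fx"]*k[0]/k[2]+c["cx"],c["fy"]*k[1]/k[2]+c["cy"])
    print(P,np.round(uv,1),np.round(np.array(uv)*1.4));cv2.circle(im,(int(uv[0]*1.4),int(uv[1]*1.4)),3,(0,0,255),1)
cv2.imwrite("pics/w1.png",im);print(manip.get_time(),M.round(3).tolist(),c["fx"])
E
```

```text
(-0.0045, -0.075, 0.14) [268.1 329. ] [375. 461.]
(-0.0045, 0.075, 0.14) [266.3 118.7] [373. 166.]
(0.0045, -0.075, 0.14) [280.2 329. ] [392. 461.]
(0.0045, 0.075, 0.14) [281.3 118.7] [394. 166.]
(0.0045, -0.075, 0.09) [279.5 292.2] [391. 409.]
(0.0045, 0.075, 0.09) [280.2 118.5] [392. 166.]
1.9583 [[0.001, -0.957, -0.29, 0.075], [1.0, 0.0, 0.001, 0.001], [-0.001, -0.29, 0.957, -0.121], [0.0, 0.0, 0.0, 1.0]] 305.1403496494024
```

View pics/w1.png

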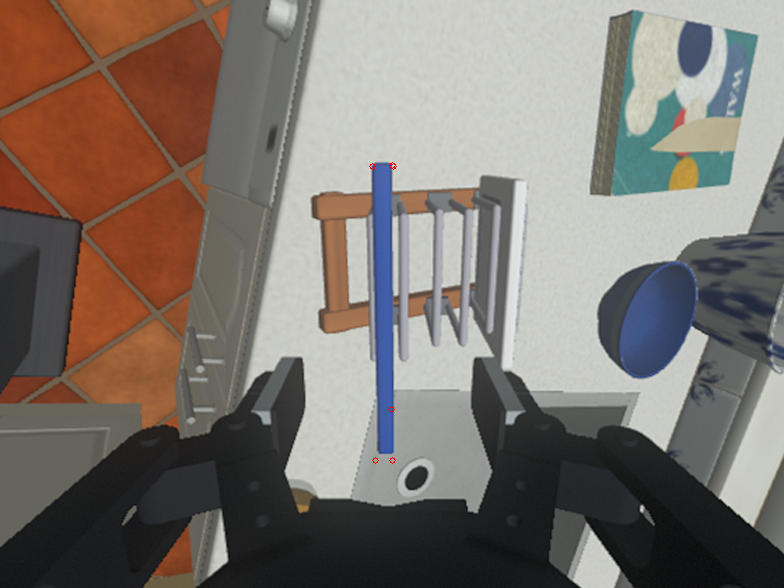

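The wrist view confirms the model. The board's top edge is at (381,163)–(386,453), against predicted (383,166)–(383,461), which puts it about 2 mm towards +y. I'll correct for that, then grasp and pull it out.

```bash
sed -i 's/^Rd=/tb=tb+Rb.apply([0,.0018,0])\nRd=/' plan.py; python3 - <<'E'
from plan import *
from rig import manip
import cv2
A=tool(Rb,1).as_rotvec();B=tool(Rd,1).as_rotvec()
manip.servo_line(rb(0),A,rate=.08)
print("F",np.round(manip.get_contact_force(),1))
manip.command_gripper(0,80)
print("w",manip.get_width(),manip.get_grip_force(),np.round(manip.get_contact_force(),1),np.round(manip.get_position()-rb(0),4))
for h in(.03,.06,.11):
    manip.servo_line(rb(h),A,rate=.06);print(h,np.round(manip.get_contact_force(),1),manip.get_width())
manip.servo_line(rb(.11)+[0,0,.06],A,rate=.1)
manip.servo_line(MID,B,rate=.12)
manip.servo_line(dr(.13),B,rate=.12)
print(manip.get_time(),manip.get_width(),np.round(manip.get_contact_force(),1),np.round(manip.get_position()-dr(.13),4))
import pickle
d={n:manip.camera(n) for n in("top","side")};p=np.array(manip.get_position());Rt=R.from_rotvec(manip.get_ee_rot());w=manip.camera("wrist");pickle.dump((d,w,p,Rt.as_rotvec()),open("c2.pkl","wb"))
t=cv2.resize(d["top"]["image"][170:270,310:450,::-1],None,fx=4,fy=4,interpolation=cv2.INTER_CUBIC)[:,:400]
t=cv2.resize(d["top"]["image"][180:260,325:445,::-1],(600,400),interpolation=cv2.INTER_CUBIC)
cv2.imwrite("pics/t2.png",t)
im=cv2.resize(w["image"][:,:,::-1],None,fx=1.4,fy=1.4,interpolation=cv2.INTER_CUBIC)
cv2.imwrite("pics/w2.png",im)
cv2.imwrite("pics/s2.png",cv2.resize(d["side"]["image"][60:200,220:400,::-1],(720,560),interpolation=cv2.INTER_CUBIC))
E
```

```text
F [-0.2  0.1  0.1]
w 0.007688892739980968 77.93458342552185 [-3.8  0.1  5.9] [-0.0002 -0.      0.0002]
0.03 [ 0.8  0.3 -1.4] 0.008262410076816173
0.06 [-0.4  0.3 -1.4] 0.00839611264381971
0.11 [ 0.9 -0.2 -1.4] 0.007913658638959216
11.9083 0.00808500708220707 [ 1.7  0.4 -0.7] [-0.      0.0003  0.0001]
```

View pics/w2.png

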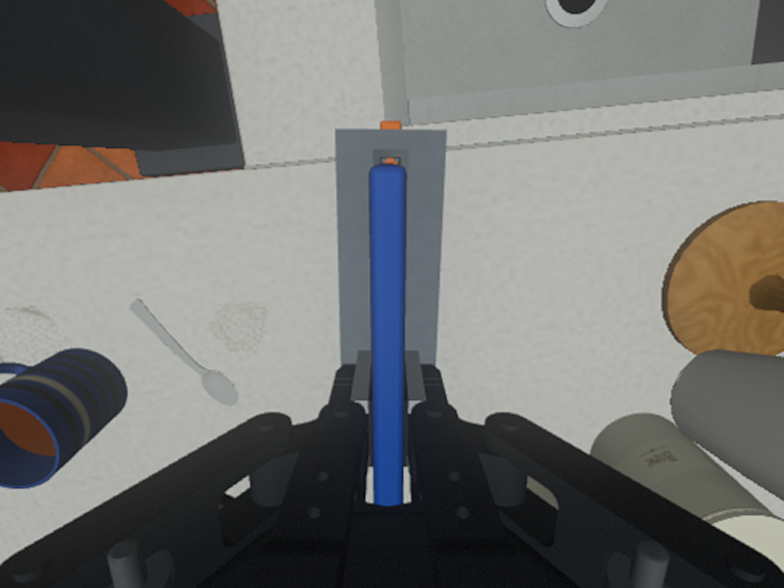

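View pics/s2.png

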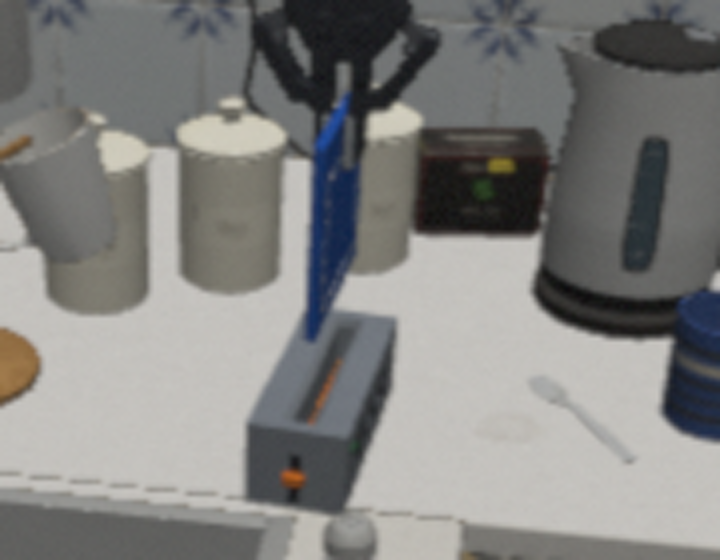

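The wrist view shows the board's far top end at row 165, dryer corners at (336,130) and (447,130), and the slot's far bevel edge at row 150 over columns 373–407. I'll compare these with the model.

```bash
python3 - <<'E'
from plan import *
import pickle
d,w,p,rv=pickle.load(open("c2.pkl","rb"));Rt=R.from_rotvec(rv);M=w["mount"]
def pw(W):
    t=Rt.inv().apply(np.array(W)-p);k=M[:3,:3].T@(t-M[:3,3]);return np.round(1.4*np.array([w["fx"]*k[0]/k[2]+w["cx"],w["fy"]*k[1]/k[2]+w["cy"]]),1)
def ps(W):
    c=d["side"];T=np.linalg.inv(c["cam_to_world"]);k=T[:3,:3]@np.array(W)+T[:3,3];u=[c["fx"]*k[0]/k[2]+c["cx"],c["fy"]*k[1]/k[2]+c["cy"]];return np.round([(u[0]-220)*4,(u[1]-60)*4],1)
D=lambda P:td+Rd.apply(P)
for n,P in dict(dryLfar=(-.037,.097,.07),dryRfar=(.037,.097,.07),mouthL=(-.012,.0845,.07),mouthR=(.012,.0845,.07),midL=(-.037,0,.07),midR=(.037,0,.07)).items():print(n,pw(D(P)),ps(D(P)))
for n,P in dict(bTopFarL=(-.0045,.075,.27),bTopFarR=(.0045,.075,.27),bTopNearL=(-.0045,-.075,.27),bTopNearR=(.0045,-.075,.27),bBotFar=(-.0045,.075,.13),bBotFarR=(.0045,.075,.13)).items():print(n,pw(D(P)),ps(D(P)))
E
```

```text
dryLfar [331.2 130. ] [348.3 435.8]
dryRfar [443.  130.1] [245.7 421. ]
mouthL [369.2 149.9] [317.1 422. ]
mouthR [405. 150.] [284.1 417.3]
midL [336.2 272.4] [373.3 371.1]
midR [437.9 272.4] [277. 358.]
bTopFarL [366.9 165.7] [322.7 143.9]
bTopFarR [406.2 165.7] [309.  142.4]
bTopNearL [373.  639.2] [365.7  69.5]
bTopNearR [400.2 639.2] [353.4  68.3]
bBotFar [378.7 164.9] [313.2 339. ]
bBotFarR [395.3 164.9] [300.5 337.3]
```

The y alignment matches, and the slot sits about 1.5–2 mm towards +x relative to the board. I'll shift 1.6 mm and lower with force checks.

```bash
sed -i 's/^def tool/td=td+Rd.apply([.0016,0,0])\ndef tool/' plan.py; python3 - <<'E'
from plan import *
from rig import manip
B=tool(Rd,1).as_rotvec()
manip.servo_line(dr(.08),B,rate=.08)
for z in(.066,.06,.052,.044,.040,.036,.032,.028,.024,.022,.021,.020,.019,.018):
    manip.servo_line(dr(z),B,rate=.03)
    f=np.array(manip.get_contact_force());print(z,f.round(1),np.round(manip.get_torque(),2),round(manip.get_position()[2]-dr(z)[2],4))
    if z>.045 and np.linalg.norm(f)>12 or np.linalg.norm(f)>45:print("stop");break
print(manip.get_time(),manip.get_width())
E
```

```text
0.066 [ 0.3 -0.8 -2.1] [0.03 0.   0.01] -0.0001
0.06 [ 0.3 -0.6 -1.7] [0.01 0.01 0.03] -0.0003
0.052 [-0.5  0.1 -2.1] [-0.02  0.05 -0.09] -0.0003
0.044 [ 0.1  0.1 -1.9] [ 0.01 -0.01 -0.03] -0.0003
0.04 [-0.6  0.5 -2.6] [ 0.02 -0.01  0.05] -0.0002
0.036 [-0.  -0.2  0.7] [-0.04 -0.17  0.04] 0.0002
0.032 [0.5 1.2 3.6] [-0.02 -0.15 -0.  ] 0.0002
0.028 [0.1 1.2 3.6] [-0.01 -0.13  0.08] 0.0002
0.024 [0.6 0.9 3.1] [-0.07 -0.23  0.05] 0.0001
0.022 [0.7 1.  3.6] [-0.03 -0.17  0.06] 0.0002
0.021 [0.3 2.7 8.7] [ 0.23 -0.08  0.02] 0.0006
0.02 [-0.3  3.6 17.5] [0.49 0.44 0.01] 0.0016
0.019 [-2.9  6.2 26.4] [0.81 0.94 0.03] 0.0025
0.018 [-4.5  6.8 34.3] [ 1.09  1.43 -0.01] 0.0035
17.3 0.008044722337300001
```

Firm stop at bottom edge about 21.5 mm (force rises to 34 N), so the carriage is bottomed. I'll release, retreat and check.

```bash
python3 - <<'E'
from plan import *
from rig import manip
import cv2
B=tool(Rd,1).as_rotvec()
manip.servo_line(dr(.0208),B,rate=.03)
manip.command_gripper(.04)
manip.servo_line(dr(.0208)+[0,0,.06],B,rate=.06)
manip.servo_line(dr(.0208)+[-.1,.0,.18],B,rate=.15)
print(manip.get_time(),np.round(manip.get_contact_force(),1))
s=manip.camera("side")["image"][:,:,::-1]
a=cv2.resize(s[110:200,250:340],(450,450),interpolation=cv2.INTER_CUBIC)
b=cv2.resize(s[190:360,190:340],(397,450),interpolation=cv2.INTER_AREA)[:,:350]
cv2.imwrite("pics/s3.png",np.hstack([a,b]))
E
```

```text
20.3 [ 0.4 -0.8  0. ]
```

View pics/s3.png

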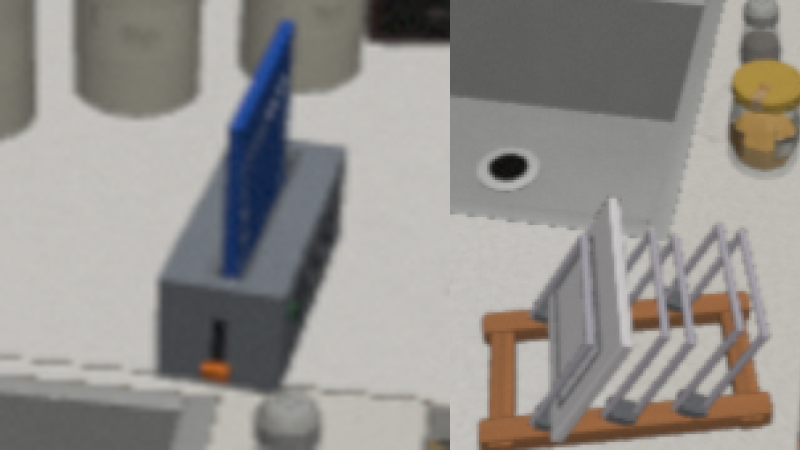

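The picture shows the blue board upright in the slot. The lug dropped from row 348 to 371 in this crop, which is the full 18 mm of travel. The white board, jar and shaker are in place, so I'll hand in.

```bash
python3 -c "
from rig import manip
print(manip.sign_off())"
```

```text
the job is handed in; nothing more can be done
None
```

The job is handed in at about 20 s: the blue board stands released in the dryer with the carriage all the way down, the white board is still in the rack, and the jar and shaker look undisturbed.

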